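# Put the glue jar, wax tin and screw box back in their own trays

## Robot

A 7-joint arm with a two-finger parallel gripper is mounted at the origin on a cart in front of the work surface, level with it; the furniture and walls round the work are solid. World frame = base frame: x ahead of the robot, y to its left, z up, the work surface at z = 0. Lengths are in mm, angles in rad, forces in N, time in s.
With the tool pointing down it reaches from about 400 to 875 mm from the base axis. Payload 4.4 kg.
Tool frame: the origin (TCP) lies on the centre line of the jaws, within the pads' length; the fingertips stand 25 mm ahead of it and the grasp point (between the pads) lies 6 mm ahead of it; x points along the fingers, y is the direction in which the jaws open and shut, and the axes are right-handed (so a half turn about x gives the same grasp; the last joint's range is limited). The gripper opens to 85 mm and grips with 20 to 120 N. Pads are 22 mm wide; open, the fingers measure 114 mm over their backs; the gripper's body (76 mm by 85 mm) begins 54 mm behind the grasp point. The pads swing forward as they close: fully open they stand 13 mm farther back than shut.
Start: joints at [1.231, 0.628, 0.038, 1.517, -0.027, 0.996, -0.02], TCP at [175.781, -625.794, 256.313] pointing down, gripper open.
Joint ranges: [-3.06, 3.06], [-0.37, 2.12], [-1.25, 1.32], [0.18, 2.47], [-1.1, 4.24], [0.23, 1.98], [-2.94, 2.94]. Speed limits (rad/s): [2.57, 2.57, 3.14, 3.14, 3.14, 3.14, 3.14].

## Interface

Orientations are given as [roll, pitch, yaw] about the fixed x, y, z axes, in that order (R = Rz(yaw) Ry(pitch) Rx(roll)).
In Python, from cell import * gives the robot as it stands. The module is installed in compiled form; this text tells all that it offers.
- The arm moves only by the tool jog_arm, never from a script. Its argument "series" is a list of rows, each a list of 3 entries, a list of its own where there are three numbers: the turn, a rotation vector about the tool's x, y, z in degrees, then the shift along the tool's x, y, z in mm, then the gripper's target within -1 to 1 (shut at 1, half-way at 0, fully open at -1). In form: [[[rx, ry, rz], [dx, dy, dz], hand], ...]. A call has 1 to 8 rows; each row shifts and turns the commanded pose from where the row before left it, along the tool's axes as they then stand; what a row does not reach is not made up. A row lasts 1/8 s, in which the tool goes at most 62.5 mm and 10.7 degrees, less where a joint would pass 70% of its speed; a pose out of reach is approached as far as the arm can. A call is refused whole if a number of a shift passes 62.5 or a number of a turn 10.7, either way. A call with a gripper value outside its range is refused whole. The fingers move at their own pace and stop on an object; the grip force is fixed at half the most. Time passes only in rows, so rows that do not move let the fingers close. It gives the time, the measured TCP pose, the force and the opening at its end, in the units of the state.
- read_state(): the state, without advancing time (a new reading comes with each control period).
- get_image(name): name is "scene" or "side" or "wrist"; returns a dict with "img" (480x640x3 uint8, red, green, blue), "range_z" (480x640 float32, mm along the optical axis (not along the pixel's ray), 0 where there is no reading), "fovy" (degrees; the focal length in pixels is half the picture's height over the tangent of half this angle, whatever the lens; pixels are square), "cx", "cy" (the principal point, pixels), "k1" (the pictures are not rectified: a ray, as slopes to the right and down, at radius r is drawn at 1 + k1 r^2 times it, then the intrinsics apply), "cam_to_world" (4x4, takes a point from camera to world coordinates). Camera axes: x right, y up, looking along -z (the intrinsics and any distortion apply to the point x, -y, -z); pixel columns grow to the right and rows downward; lengths in mm; the calibration is good to about 2 mm. A picture is of the moment at which its call begins.
- finish_job(): hands the job in, once; it reports no verdict.
The state is a dict: "clock": time; "qpos": joint angles; "qd": joint speeds; "tau": joint torques, N m; "eef_pos": TCP position; "tool_rot": TCP orientation; "force": force on the tool from outside, world axes, zero at the start; "torque": the same for the moment, N m; "width": finger opening in mm.
Only numpy, scipy, OpenCV 4.12 (cv2) and the standard library are available. Lean on these libraries where they do the work, as an engineer would, in place of code of your own. Each camera call takes 0.05 s, during which the arm holds its last target. There are 200 camera calls.

## Task

The three things in the bench trays stand in each other's places: put the glue jar in the middle of the round dish, the wax tin in the middle of the square tray, and the screw box in the middle of the oblong tray with its long side along the tray, all upright. Use the spare board, or another free spot, to make room on the way, and leave the oak wedge, the bench dog and the block plane where they lie.

Things in the scene. Friction and masses are not known exactly. Their poses are not given: they have to be found in the camera images.
- glue_jar: Upright round jar, brown below and with a dark screw lid, 59 mm across (body and lid alike), 76 mm high, about 0.2 kg; the lid does not turn. Starts in the square tray. Origin: centre of its underside; z up; round, so its yaw does not matter.
- wax_tin: Flat round tin, its lid with a blue-grey edge and a pale round top, 67 mm across at the lid (64 mm below it), 24 mm high, the lid being the upper 11 mm; about 0.09 kg; the lid does not open. Starts in the oblong tray. Origin: centre of its underside; z up; its yaw does not matter.
- screw_box: Small beech box with a flat closed lid (does not open), 58 mm (its x) by 78 mm (its y, long side), 40 mm high, about 0.22 kg; grip it across the 58 mm. Starts in the round dish, turned any way. Origin: centre of its underside; z up.
- round_dish: Home of the glue jar. Round wooden dish, fixed to the bench: 124 mm outside, about 110 mm inside, floor 4 mm above the bench, rim 6 mm wide with its top 9 mm above the bench; a flat 60 mm cork disc marks the middle of its floor. Origin: its centre, at bench height.
- square_tray: Home of the wax tin. Square wooden tray, fixed: 116 mm outside, 104 mm inside, floor 4 mm above the bench, rim 6 mm wide with its top 9 mm above the bench; a flat 68 mm cork disc marks the middle. Origin: its centre, at bench height; x and y along its sides.
- oblong_tray: Home of the screw box. Oblong wooden tray, fixed: 92 mm (its x) by 142 mm (its y, long side) outside, 80 by 130 mm inside, floor 4 mm above the bench, rim 6 mm wide with its top 9 mm above the bench; a flat cork patch 58 by 78 mm marks the middle, its long side along y. Origin: its centre, at bench height.
- spare_board: Flat plywood board without a rim, fixed and empty at the start: 125 mm (its x) by 105 mm (its y), 6 mm thick; a free spot to set something down on the way. Origin: its centre, at bench height.
- oak_wedge: Bystander, loose: pale oak wedge, 26 x 80 x 18 mm, lying on the bench between the trays. Origin: centre of its underside; y along its length.
- bench_dog: Bystander, loose: black iron bar with a square head, 32 x 144 x 30 mm, lying on the bench. Origin: centre of its underside; y along its length.
- block_plane: Bystander, loose: steel block plane, 49 x 161 x 55 mm, standing on its sole. Origin: centre of its underside; y along its length.
Mind the look-alikes: they are no part of the job. Of the things like the glue_jar, leave any that is pink; of the rest the larger one is meant.

How it is judged:
By the outcome, as a careful person would: the job done as asked, in the order asked, and still so for the second after the job is handed in, with the robot touching nothing.
It also fails if it takes over 104 s, if anything falls off the work surface, if the arm or the gripper's body presses on something with over 40 N, if the wrist force passes 120 N, or if a joint passes its speed limit or range.

## Working session

There is one attempt and no reset: what is moved stays moved. The work goes in short steps, Python scripts to look and compute and a tool call to move; the robot and the scene stay as the last step left them, time stands still between calls to the robot, and variables do not carry over. Pictures are saved under pics/ and viewed, about 12 in all and at most 16, crops included, and the job is handed in when it is done.

Besides the shell and the picture viewer there is one more tool, called after "Request:" as a command line: name --argument value ..., lists and objects as JSON in quotes. jog_arm: Moves the arm, as the interface text tells. Its arguments: {"type":"object","properties":{"series":{"type":"array"}},"required":["series"]}

```bash
mkdir -p pics
cat > h.py <<'E'
from cell import *
import numpy as np, cv2
from scipy.spatial.transform import Rotation as R
def snap(name,fn=None):
    d=get_image(name)
    if fn: cv2.imwrite('pics/'+fn,d['img'][:,:,::-1])
    np.save('pics/last_%s.npy'%name,d,allow_pickle=True)
    return d
def load(name): return np.load('pics/last_%s.npy'%name,allow_pickle=True).item()
def rays(d,uv):
    f=240/np.tan(np.radians(d['fovy'])/2)
    K=np.array([[f,0,d['cx']],[0,f,d['cy']],[0,0,1.]])
    p=cv2.undistortPoints(np.array(uv,float).reshape(-1,1,2),K,np.array([d['k1'],0,0,0,0.])).reshape(-1,2)
    return np.c_[p[:,0],-p[:,1],-np.ones(len(p))]
def atz(d,uv,z):
    T=np.array(d['cam_to_world']); r=rays(d,uv)@T[:3,:3].T; o=T[:3,3]
    z=np.broadcast_to(z,len(r))
    return o+r*((z-o[2])/r[:,2])[:,None]
def pts(d,uv):
    T=np.array(d['cam_to_world']); r=rays(d,uv)
    u=np.array(uv).round().astype(int); z=d['range_z'][u[:,1],u[:,0]]
    return (r*z[:,None])@T[:3,:3].T+T[:3,3]
def cloud(d):
    u,v=np.meshgrid(np.arange(640),np.arange(480))
    P=pts(d,np.c_[u.ravel(),v.ravel()]).reshape(480,640,3)
    P[d['range_z']<=0]=np.nan
    return P
E
python3 - <<'E'
from h import *
print(read_state())
for n in ('scene','side','wrist'):
    d=snap(n,n+'0.png'); print(n,d['fovy'],d['cx'],d['cy'],d['k1'],np.round(d['cam_to_world'],3).tolist())
E
```

```text
{'clock': 0.0, 'qpos': array([ 1.23119279,  0.62936249,  0.03841104,  1.51837   , -0.02700554,
        0.99628314, -0.02004658]), 'qd': array([ 7.83752222e-04, -5.94881887e-04,  6.24508498e-04,  1.15370230e-04,
        2.76276418e-04, -4.64082284e-05, -6.25447608e-04]), 'tau': array([ 4.35796237e-04, -5.63400435e+01,  1.22665823e+00, -1.93437159e+01,
        1.10451481e-02,  1.05519631e-02, -6.77296171e-06]), 'eef_pos': array([ 175.64811926, -625.21968718,  255.37722763]), 'tool_rot': array([-1.56907733,  1.56889026,  1.84629423]), 'force': array([-0.44609435, -0.59209568,  0.52395281]), 'torque': array([ 1.24692953e-02,  1.22530674e-02, -2.14687180e-05]), 'width': 85.69771159156883}
scene 49.19051203103394 323.39072140557687 235.22216132751564 -0.08812176447254809 [[-0.894, 0.294, -0.339, 169.436], [-0.448, -0.612, 0.652, 714.713], [-0.016, 0.735, 0.678, 789.371], [0.0, 0.0, 0.0, 1.0]]
side 48.804681327037656 312.3125591814919 246.80969544110312 -0.04166977208113985 [[-0.859, 0.257, -0.444, -24.014], [-0.512, -0.394, 0.763, 982.817], [0.021, 0.882, 0.47, 642.846], [0.0, 0.0, 0.0, 1.0]]
wrist 64.09102668481644 319.8716435924474 239.64381537787912 -0.04967691318485279 [[0.27, 0.917, 0.293, 251.058], [-0.963, 0.258, 0.081, -604.388], [-0.001, -0.304, 0.953, 374.164], [0.0, 0.0, 0.0, 1.0]]
```

View pics/scene0.png

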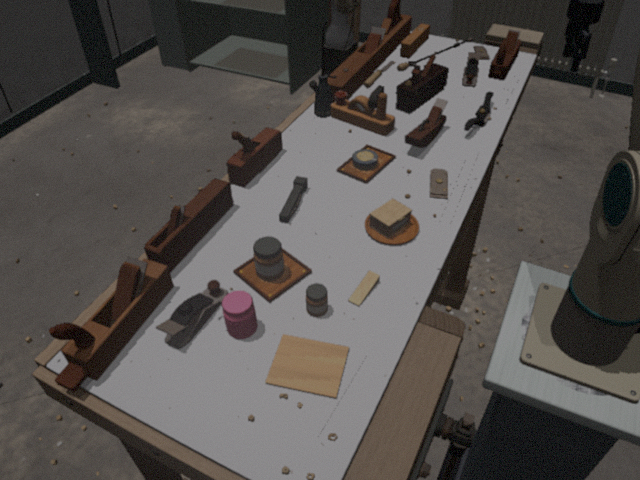

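View pics/side0.png

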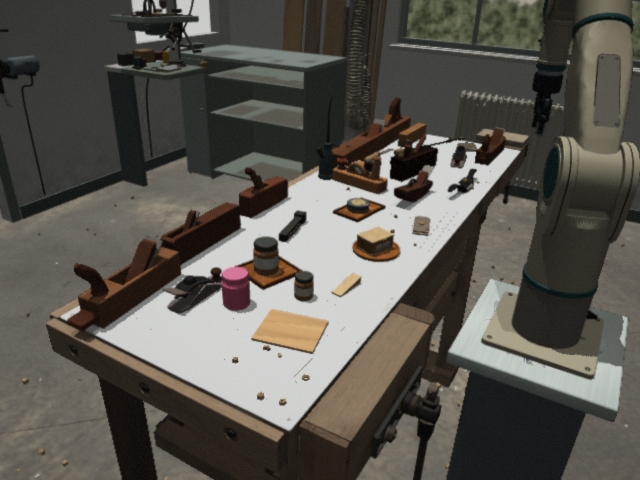

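The scene view shows the glue jar in the square tray (268,257), and the small jar (317,298) and pink jar (240,315) look-alikes. The box is in the dish (391,217), the tin in the oblong tray (365,160), and the spare board is at (308,365). The wedge is at (364,288), the bench dog at (293,200) and the plane at (190,318). Next I'll crop for measurement.

Run:
```python
from h import *
d=load('scene'); im=d['img'][130:410,150:470,::-1]
c=cv2.resize(d['img'][140:260,325:485,::-1],None,fx=5,fy=5,interpolation=cv2.INTER_CUBIC); cv2.imwrite('pics/c1.png',cv2.convertScaleAbs(c,alpha=1.5))
c=cv2.resize(d['img'][225:405,225:385,::-1],None,fx=3.3,fy=3.3,interpolation=cv2.INTER_CUBIC); cv2.imwrite('pics/c2.png',cv2.convertScaleAbs(c,alpha=1.5))
uv=[(268,244),(365,157),(391,211),(317,289),(239,300),(308,365),(364,288),(293,200),(190,318),(330,250)]
print(np.c_[uv,pts(d,uv).round(0)])
# height map clusters
P=cloud(d); m=(P[...,2]>14)&(P[...,2]<250)&(P[...,0]>150)&(P[...,0]<1000)&(abs(P[...,1])<800)
n,l,s,ce=cv2.connectedComponentsWithStats(m.astype(np.uint8))
for i in range(1,n):
    if s[i,4]>60:
        q=P[l==i]; print(s[i],np.nanmin(q,0).round(),np.nanmax(q,0).round())
```

```text
[[ 268.  244.  612.  101.   78.]
 [ 365.  157.  586. -327.   28.]
 [ 391.  211.  443. -139.   42.]
 [ 317.  289.  481.  144.   53.]
 [ 239.  300.  586.  245.   74.]
 [ 308.  365.  435.  272.    6.]
 [ 364.  288.  418.   67.    9.]
 [ 293.  200.  672. -102.   20.]
 [ 190.  318.  664.  298.   39.]
 [ 330.  250.  531.  -10.   -2.]]
[ 309   32   86  100 3508] [ 584. -799.   14.] [ 841. -474.  247.]
[ 395   52   49   58 1452] [ 527. -800.   14.] [ 625. -621.  134.]
[364  72  15  14  90] [ 736. -800.   14.] [ 761. -720.   28.]
[464  92  29  39 368] [ 356. -799.   14.] [ 399. -570.   41.]
[404  98  44  50 986] [ 453. -619.   14.] [ 521. -416.   81.]
[ 226  127   56   57 1870] [ 813. -304.   14.] [ 865. -109.  143.]
[352 149  26  19 386] [ 555. -368.   14.] [ 623. -298.   31.]
[279 176  29  43 477] [ 653. -185.   14.] [705. -39.  31.]
[  49  178  184  214 9860] [750. -48.  14.] [849. 508. 145.]
[370 199  43  36 967] [ 403. -181.   14.] [483. -90.  47.]
[ 253  237   32   43 1077] [581.  80.  14.] [638. 137.  84.]
[366 271  14  12  70] [400.  25.  14.] [427.  51.  19.]
[207 280  13  13 120] [668. 191.  14.] [694. 217.  36.]
[306 284  23  30 567] [459. 130.  14.] [501. 172.  57.]
[ 221  291   36   45 1263] [558. 222.  14.] [615. 280.  80.]
[ 156  293   61   44 1225] [654. 229.  14.] [702. 349.  56.]
```

View pics/c1.png

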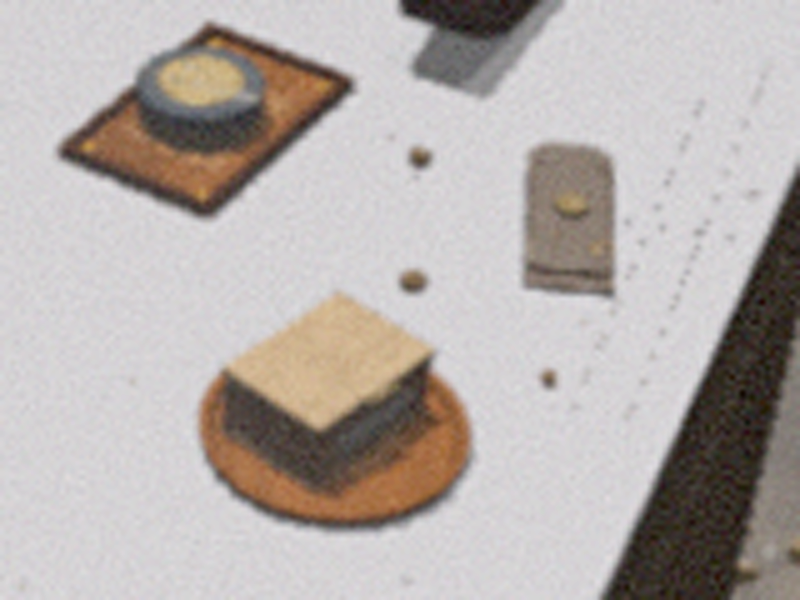

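View pics/c2.png

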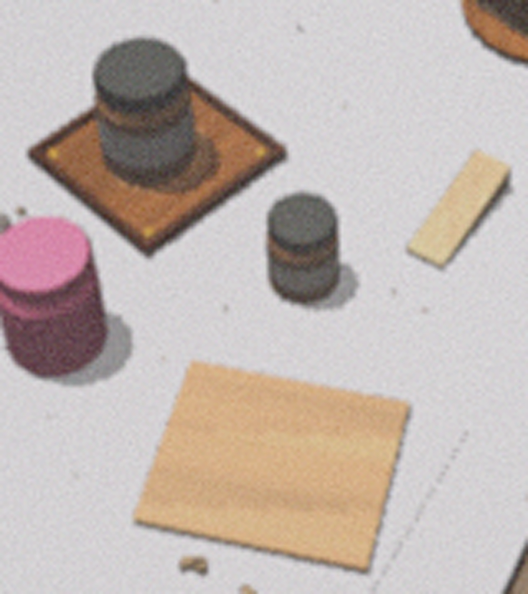

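Both crops are clear. The oblong tray's corners, box top corners, square tray corners (top one hidden) and board corners can all be read.

Run:
```python
from h import *
d=load('scene'); P=cloud(d)
c1=lambda a:[(325+(x+.5)/5-.5,140+(y+.5)/5-.5) for x,y in a]
c2=lambda a:[(225+(x+.5)/3.3-.5,225+(y+.5)/3.3-.5) for x,y in a]
def show(n,q):
    e=np.diff(np.r_[q,q[:1]],axis=0)
    print(n,'ctr',q.mean(0).round(1),'mid02',((q[0]+q[2])/2).round(1),'len',np.hypot(e[:,0],e[:,1]).round(1),'ang',np.degrees(np.arctan2(e[:,1],e[:,0])).round(1))
show('obl',atz(d,c1([(60,152),(210,25),(353,84),(210,215)]),9))
show('box',atz(d,c1([(340,293),(433,352),(320,432),(225,370)]),44))
show('board',atz(d,c2([(192,362),(411,404),(370,570),(135,520)]),6))
q=atz(d,c2([(30,153),(150,253),(286,153)]),9); print('sq',q.round(1),((q[0]+q[2])/2).round(1),np.hypot(*np.diff(q,axis=0)[:,:2].T),np.degrees(np.arctan2(*np.diff(q,axis=0)[:,1::-1].T)))
dd=atz(d,c1([(200,437),(470,440),(345,524)]),9); print('dish',dd.round(1))
# dish/cloud fit: orange mask
im=d['img'].astype(int); 
def circ(m,name):
    q=P[m]; (cx,cy),r=cv2.minEnclosingCircle(q[:,:2].astype(np.float32)); print(name,m.sum(),cx,cy,r,np.median(q[:,2]))
z=P[...,2]
B=lambda x0,x1,y0,y1:(P[...,0]>x0)&(P[...,0]<x1)&(P[...,1]>y0)&(P[...,1]<y1)
circ(B(560,660,60,160)&(z>70),'jar')
circ(B(540,640,-390,-270)&(z>20),'tin')
circ(B(360,520,-220,-60)&(z<20)&(im[...,0]-im[...,2]>50),'dish')
m=B(560,660,40,180)
# fit rect of orange for square tray
for n,m in (('sq',B(520,700,20,200)),('obl',B(480,700,-440,-230))):
    q=P[m&(z<16)&(im[...,0]-im[...,2]>30)][:,:2].astype(np.float32); print(n,len(q),cv2.minAreaRect(q))
q=P[B(390,500,-200,-70)&(z>35)][:,:2].astype(np.float32); print('box',cv2.minAreaRect(q))
for n,m in (('wedge',B(380,460,15,115)&(z>8)),('dog',B(630,730,-200,-20)&(z>10)),('plane',B(620,740,170,380)&(z>15))):
    print(n,cv2.minAreaRect(P[m][:,:2].astype(np.float32)))
```

```text
obl ctr [ 582.  -329.6    9. ] mid02 [ 581.9 -328.7    9. ] len [142.6  91.9 139.2  90.9] ang [-99.1 167.7  80.5 -10.2]
box ctr [ 442.4 -133.8   44. ] mid02 [ 442.3 -134.1   44. ] len [56.2 75.7 56.2 76.8] ang [ 157.9   70.2  -21.  -109.8]
board ctr [435.1 270.3   6. ] mid02 [435.1 270.3   6. ] len [124.3 103.5 124.3 103.2] ang [-167.1  103.2   12.8  -76.9]
sq [[676.7 141.4   9. ]
 [567.6 178.1   9. ]
 [533.   71.7   9. ]] [604.8 106.5   9. ] [115.13254943 111.90432514] [ 161.37388729 -108.01742056]
dish [[ 488.3  -99.3    9. ]
 [ 379.1 -149.5    9. ]
 [ 409.9  -74.8    9. ]]
jar 485 610.7030029296875 106.89686584472656 27.851150512695312 78.68140738997272
tin 347 588.131591796875 -332.7991027832031 37.03131103515625 26.114705889021252
dish 433 436.0870361328125 -130.89199829101562 60.65203094482422 3.0969016841860366
sq 957 ((608.0316772460938, 103.27255249023438), (108.77435302734375, 110.21441650390625), 71.81462097167969)
obl 445 ((583.4285278320312, -335.47979736328125), (139.8748016357422, 85.90819549560547), 79.21939849853516)
box ((442.3680419921875, -136.6950225830078), (81.90123748779297, 62.489601135253906), 69.13040161132812)
wedge ((416.6874084472656, 54.99726867675781), (58.84001922607422, 26.61325454711914), 81.99690246582031)
dog ((676.8697509765625, -112.39750671386719), (30.641504287719727, 148.5732421875), 11.89588737487793)
plane ((660.77978515625, 270.961181640625), (157.26402282714844, 78.98126983642578), 87.93377685546875)
```

```bash
cat >> h.py <<'E'
def go(*targets):
    """sequence of (x,y,z,jawyaw_deg): prints total tool shift (at the yaw held) then turn; jaw mod 180"""
    s=read_state(); p=np.array(s['eef_pos']); M=R.from_euler('xyz',s['tool_rot']).as_matrix()
    yaw=np.degrees(np.arctan2(M[1,1],M[0,1]))
    print('clk',round(s['clock'],2),'tcp',p.round(1),'jaw',round(yaw,1),'tilt deg',np.degrees(np.arcsin(M[:2,0])).round(2),'w',round(s['width'],1),'F',np.round(s['force'],1),'q7',round(s['qpos'][6],2),'q1',round(s['qpos'][0],2))
    for x,y,z,j in targets:
        dx=np.array([x,y,z])-p; c,sn=np.cos(np.radians(yaw)),np.sin(np.radians(yaw))
        t=np.array([-dx[2],dx[0]*c+dx[1]*sn,dx[0]*sn-dx[1]*c])
        a=0 if j is None else (j-yaw+90)%180-90
        print(' shift',t.round(1),'rows>=',round(np.linalg.norm(t)/62.5,2),' then turn x',round(-a,1))
        p=np.array([x,y,z]); yaw+=a
E
python3 -c "
from h import *
go((442,-134,205,-20))"
```

```text
clk 0.15 tcp [ 175.7 -625.3  255.6] jaw -74.3 tilt deg [-0.02  0.08] w 85.3 F [ 0.2 -0.2 -0.1] q7 -0.02 q1 1.23
 shift [  50.6 -401.  -389.3] rows>= 8.98  then turn x -54.3
```

Request:
jog_arm --series '[[[0,0,0],[5,-40,-39],-1],[[0,0,0],[5,-40,-39],-1],[[0,0,0],[5,-40,-39],-1],[[0,0,0],[5,-40,-39],-1],[[0,0,0],[5,-40,-39],-1],[[0,0,0],[5,-40,-39],-1],[[0,0,0],[5,-40,-39],-1],[[0,0,0],[5,-40,-39],-1]]'

```text
clock: 1.15
eef_pos: [390.4, -231.8, 216.2]
tool_rot: [2.468, 1.57, -0.4]
force: [0.9, 0.7, -0.2]
width: 85.4
```

Request:
jog_arm --series '[[[0,0,0],[5,-40,-39],-1],[[0,0,0],[5,-40,-39],-1],[[-9,0,0],[0,0,0],-1],[[-9,0,0],[0,0,0],-1],[[-9,0,0],[0,0,0],-1],[[-9,0,0],[0,0,0],-1],[[-9,0,0],[0,0,0],-1],[[-9,0,0],[0,0,0],-1]]'

```text
clock: 2.15
eef_pos: [443.0, -135.3, 206.2]
tool_rot: [-1.37, 1.571, 2.993]
force: [0.5, -0.9, 0.5]
width: 85.9
```

Run:
```python
from h import *
d=snap('wrist','w1.png'); d2=snap('side')
go((442,-134,42,-20))
P=cloud(d2); P1=cloud(load('wrist'))
q=P1.reshape(-1,3)
for n,P_ in (('side',P),('wrist',P1)):
    q=P_.reshape(-1,3); p=read_state()['eef_pos']
    m=(np.hypot(q[:,0]-p[0],q[:,1]-p[1])<70)&(q[:,2]>120)&(q[:,2]<400)
    print(n,m.sum(),np.nanpercentile(q[m],[0,1,5],axis=0).round(1).tolist())
z=P1[...,2]; q=P1[(z>35)&(z<60)][:,:2].astype(np.float32); print(len(q),cv2.minAreaRect(q),np.median(P1[(z>35)&(z<60)][:,2]))
```

```text
clk 2.25 tcp [ 443.  -135.3  206.2] jaw -20.3 tilt deg [-0.01  0.02] w 85.3 F [-0.2 -0.2 -0.5] q7 -0.31 q1 0.42
 shift [164.2  -1.4  -0.9] rows>= 2.63  then turn x -0.3
side 2687 [[374.3, -167.5, 194.7], [378.1, -160.9, 201.2], [388.7, -150.2, 216.0]]
wrist 52340 [[375.0, -168.5, 194.1], [380.3, -164.0, 201.2], [385.4, -156.3, 212.5]]
7726 ((442.6565246582031, -137.78518676757812), (78.73394775390625, 64.33734130859375), 69.17174530029297) 44.65613108563744
```

View pics/w1.png

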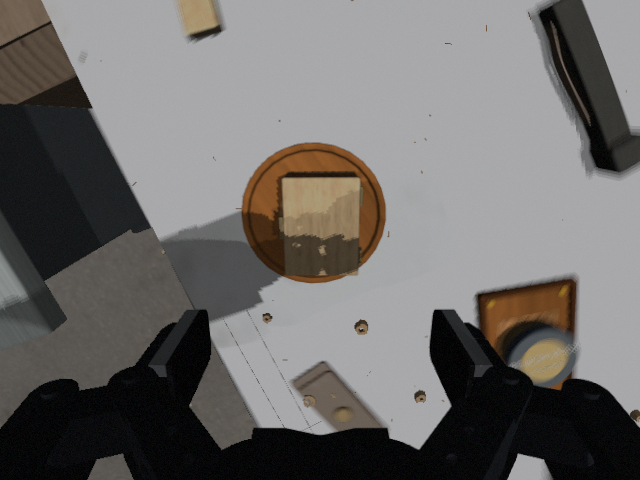

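The wrist view shows the box top at about (281–361, 177–275), square to the jaws, with the dish ring spanning x 243–385 and y 142–283. The open tips stand 12 mm below the TCP.

Run:
```python
from h import *
d=load('wrist')
q=atz(d,[(282,177),(361,177),(359,275),(285,275)],44.5); print(q.round(1),q.mean(0))
e=np.diff(np.r_[q,q[:1]],axis=0);print(np.hypot(e[:,0],e[:,1]),np.degrees(np.arctan2(e[:,1],e[:,0])))
q=atz(d,[(243,212),(385,212),(314,142),(314,283)],9);print('dish',q.round(1),q.mean(0))
P=cloud(d);z=P[...,2];im=d['img'].astype(int)
m=(abs(P[...,0]-435)<90)&(abs(P[...,1]+131)<90)&(im[...,0]-im[...,2]>40)&(z<14)&(z>2)
q=P[m][:,:2].astype(np.float32);print(cv2.minEnclosingCircle(q))
n=np.argwhere(m)[:,::-1].astype(np.float32); print(n.min(0),n.max(0))
q=atz(d,[(476,293),(576,276)],9);print('oblong upper corners',q)
```

```text
[[ 429.9  -91.7   44.5]
 [ 484.2 -111.5   44.5]
 [ 458.5 -184.6   44.5]
 [ 403.4 -164.5   44.5]] [ 444.00226491 -138.06517728   44.5       ]
[57.75053184 77.48355524 58.60058652 77.46589049] [ -20.0389909  -109.35965692  159.94903291   70.01176056]
dish [[ 382.8 -111.6    9. ]
 [ 495.8 -152.8    9. ]
 [ 459.3  -78.1    9. ]
 [ 416.6 -193.6    9. ]] [ 438.63827607 -134.03782475    9.        ]
((420.50836181640625, -154.02780151367188), 86.0418701171875)
[242. 143.] [384. 321.]
oblong upper corners [[ 552.13485893 -254.07323365    9.        ]
 [ 643.68846126 -270.11648349    9.        ]]
```

Request:
jog_arm --series '[[[0,0,0],[55,1,1.5],-1],[[0,0,0],[55,0,0],-1],[[0,0,0],[37,0,0],-1],[[0,0,0],[25,0,0],-1],[[0,0,0],[0,0,0],1],[[0,0,0],[0,0,0],1],[[0,0,0],[0,0,0],1],[[0,0,0],[0,0,0],1]]'

```text
clock: 3.25
eef_pos: [444.0, -137.3, 35.8]
tool_rot: [1.288, 1.569, -0.638]
force: [0.2, -0.2, -2.1]
width: 56.5
```

Run:
```python
from h import *
go((443,-137,170,-20),(435,270,170,12),(435,270,36,12))
```

```text
clk 3.25 tcp [ 444.  -137.3   35.8] jaw -20.3 tilt deg [ 0.07 -0.06] w 56.5 F [ 0.2 -0.2 -2.1] q7 -0.69 q1 0.36
 shift [-1.342e+02 -1.100e+00  1.000e-01] rows>= 2.15  then turn x -0.3
 shift [   0.  -146.7 -379.7] rows>= 6.51  then turn x -32.0
 shift [134.   0.   0.] rows>= 2.14  then turn x -0.0
```

Request:
jog_arm --series '[[[0,0,0],[-30,0,0],1],[[0,0,0],[-50,0,0],1],[[0,0,0],[-50,-10,-26],1],[[0,0,0],[0,-20,-52],1],[[0,0,0],[0,-20,-52],1],[[0,0,0],[0,-20,-52],1],[[0,0,0],[0,-20,-52],1],[[0,0,0],[0,-20,-52],1]]'

```text
clock: 4.25
eef_pos: [439.4, 171.0, 165.4]
tool_rot: [1.608, 1.57, -0.318]
force: [1.2, -0.9, -2.1]
width: 56.4
```

Request:
jog_arm --series '[[[0,0,0],[0,-20,-52],1],[[0,0,0],[0,-16,-42],1],[[-10.6,0,0],[25,0,0],1],[[-10.6,0,0],[25,0,0],1],[[-10.6,0,0],[25,0,0],1]]'

```text
clock: 4.88
eef_pos: [438.4, 270.0, 89.5]
tool_rot: [-0.023, 1.571, -1.388]
force: [0.1, 0.2, -2.7]
width: 56.6
```

Run:
```python
from h import *
go((435,270,39,12.8)); d=snap('wrist','w2.png'); d=snap('scene'); d=snap('side')
```

```text
clk 4.88 tcp [438.4 270.   89.5] jaw 11.8 tilt deg [ 0.   -0.01] w 56.6 F [ 0.1  0.2 -2.7] q7 -0.99 q1 -0.32
 shift [50.5 -3.3 -0.7] rows>= 0.81  then turn x -1.0
```

View pics/w2.png

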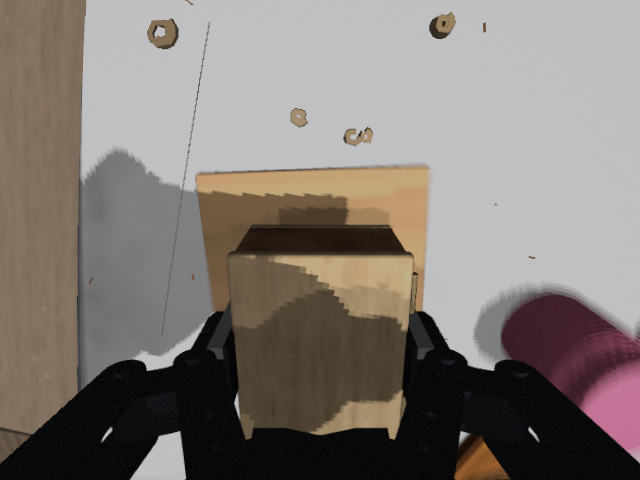

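The wrist view shows the box held squarely over the board, whose visible edge runs x 197–430 at y≈170. Lowering and releasing.

Request:
jog_arm --series '[[[0,0,0],[32,-3,-0.5],1],[[0,0,0],[15,0,0],1],[[0,0,0],[4.5,0,0],1],[[0,0,0],[0,0,0],1]]'

```text
clock: 5.52
eef_pos: [435.8, 270.1, 38.9]
tool_rot: [1.359, 1.57, -0.012]
force: [0.0, -0.6, -1.3]
width: 56.5
```

```bash
python3 - <<'E'
from h import *
go((435,270,38,None))
from scipy.optimize import least_squares
for n in ('scene','side'):
    d=load(n); im=d['img'].astype(int); P=cloud(d); z=P[...,2]
    m=(abs(P[...,0]-437)<75)&(abs(P[...,1]+132)<75)&(im[...,0]-im[...,2]>35)&(z<16)
    # outline circle at z=9 : outer contour
    c=max(cv2.findContours(m.astype(np.uint8),cv2.RETR_EXTERNAL,cv2.CHAIN_APPROX_NONE)[0],key=len).reshape(-1,2)
    q=atz(d,c,9)[:,:2]; r=least_squares(lambda a:np.hypot(*(q-a[:2]).T)-a[2],[437,-132,62],loss='soft_l1').x; print(n,'dish',r.round(1))
    v0,u0=np.argwhere(m).min(0); cr=d['img'][v0-12:v0+75,u0-15:u0+100,::-1]; print(u0,v0)
    cv2.imwrite('pics/d_%s.png'%n,cv2.resize(cr,None,fx=4,fy=4,interpolation=cv2.INTER_CUBIC))
E
python3 -c "
import cv2,numpy as np
a=cv2.imread('pics/d_scene.png');b=cv2.imread('pics/d_side.png');cv2.imwrite('pics/d.png',np.hstack([a[:340,:400],b[:340,:400]]))"
```

```text
clk 5.53 tcp [435.8 270.1  38.9] jaw 11.5 tilt deg [ 0.03 -0.  ] w 56.5 F [ 0.  -0.6 -1.3] q7 -1.06 q1 -0.39
 shift [ 0.9 -0.8 -0. ] rows>= 0.02  then turn x 0
scene dish [ 437.  -131.8   59.5]
365 208
side dish [ 436.  -131.2   60.8]
352 237
```

View pics/d.png

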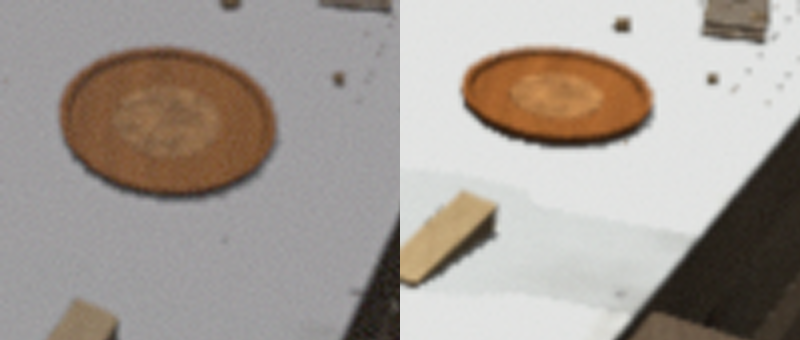

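The crops show the dish empty with its cork clear: about (437,-131.8) from scene and (436,-131.2) from side. Releasing the box.

Request:
jog_arm --series '[[[0,0,0],[0.5,0,0],1],[[0,0,0],[0,0,0],-1],[[0,0,0],[0,0,0],-1],[[0,0,0],[0,0,0],-1],[[0,0,0],[-30,0,0],-1],[[0,0,0],[-60,0,0],-1],[[0,0,0],[-60,0,0],-1]]'

```text
clock: 6.4
eef_pos: [435.1, 269.6, 189.3]
tool_rot: [-1.32, 1.569, -2.69]
force: [2.4, -0.7, -0.3]
width: 85.6
```

Run:
```python
from h import *
go((610,106,200,None))
```

```text
clk 6.4 tcp [435.1 269.6 189.3] jaw 11.5 tilt deg [-0.08 -0.04] w 85.6 F [ 2.4 -0.7 -0.3] q7 -0.88 q1 -0.22
 shift [-10.7 138.8 195.2] rows>= 3.84  then turn x 0
```

Request:
jog_arm --series '[[[0,0,0],[-2,28,39],-1],[[0,0,0],[-2,28,39],-1],[[0,0,0],[-2,28,39],-1],[[0,0,0],[-2,28,39],-1],[[0,0,0],[-2,28,39],-1],[[0,0,0],[0,0,0],-1]]'

```text
clock: 7.15
eef_pos: [614.2, 101.7, 197.3]
tool_rot: [0.185, 1.568, -1.193]
force: [-0.1, 0.1, 0.8]
width: 85.2
```

Run:
```python
from h import *
d=snap('wrist','w3.png'); snap('scene'); snap('side'); go((610.5,107,56,None))
for n in ('wrist',):
    d=load(n);P=cloud(d);z=P[...,2]
    m=(abs(P[...,0]-610)<45)&(abs(P[...,1]-106)<45)&(z>72)&(z<88); q=P[m]; print(m.sum(),cv2.minEnclosingCircle(q[:,:2].astype(np.float32)),np.median(q,0))
```

```text
clk 7.3 tcp [610.7 107.5 197.8] jaw 11.5 tilt deg [-0.07  0.02] w 85.2 F [-0.1  1.   0.6] q7 -0.44 q1 0.13
 shift [141.8  -0.3   0.5] rows>= 2.27  then turn x 0
5418 ((610.9755249023438, 104.83846282958984), 28.06119155883789) [610.57197413 106.9292781   81.43961697]
```

View pics/w3.png

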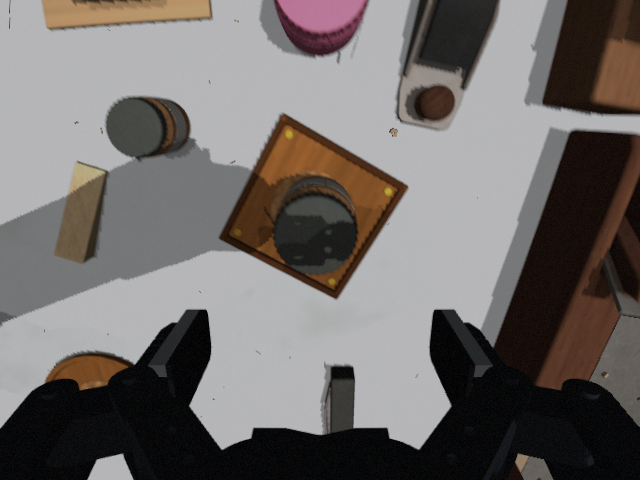

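The wrist view shows the jar lid centred near (315,233). The square tray's corners are at (283,114), (407,187), (337,298) and (220,238).

Run:
```python
from h import *
d=load('wrist')
q=atz(d,[(283,114),(407,187),(337,298),(220,238)],9); e=np.diff(np.r_[q,q[:1]],axis=0)
print('sq wrist',q.mean(0).round(1),((q[0]+q[2])/2).round(1),((q[1]+q[3])/2).round(1),np.hypot(e[:,0],e[:,1]).round(1),np.degrees(np.arctan2(e[:,1],e[:,0])).round(1))
print('jar',atz(d,[(315,233)],80),atz(d,[(273,233),(357,233)],80))
```

```text
sq wrist [607.7 102.7   9. ] [607.9 102.9   9. ] [607.6 102.6   9. ] [113.5 113.4 113.9 114.1] [ -18.7 -108.1  161.7   71.7]
jar [[610.36116058 107.55914397  80.        ]] [[583.84704259 102.40598237  80.        ]
 [636.86796367 112.71631287  80.        ]]
```

Request:
jog_arm --series '[[[0,0,0],[50,0,0],-1],[[0,0,0],[50,0,0],-1],[[0,0,0],[30,0,0],-1],[[0,0,0],[12,0,0],-1]]'

```text
clock: 7.8
eef_pos: [609.5, 108.0, 54.4]
tool_rot: [-1.671, 1.567, -3.038]
force: [0.3, 0.4, 0.4]
width: 85.5
```

Request:
jog_arm --series '[[[0,0,0],[0,0,0],1],[[0,0,0],[0,0,0],1],[[0,0,0],[0,0,0],1],[[0,0,0],[0,0,0],1]]'

```text
clock: 8.3
eef_pos: [612.3, 107.3, 57.7]
tool_rot: [1.614, 1.569, 0.244]
force: [-1.8, 1.0, 6.4]
width: 55.2
```

Run:
```python
from h import *
go((610,107,175,None),(437,-132,175,None),(437,-132,56,None))
```

```text
clk 8.3 tcp [612.3 107.3  57.7] jaw 11.5 tilt deg [0.13 0.03] w 55.2 F [-1.8  1.   6.4] q7 -0.55 q1 0.07
 shift [-117.3   -2.3   -0.2] rows>= 1.88  then turn x 0
 shift [   0.  -217.1  199.7] rows>= 4.72  then turn x 0
 shift [119.   0.   0.] rows>= 1.9  then turn x 0
```

Request:
jog_arm --series '[[[0,0,0],[-20,0,0],1],[[0,0,0],[-40,0,0],1],[[0,0,0],[-50,0,0],1],[[0,0,0],[0,0,0],1]]'

```text
clock: 8.8
eef_pos: [614.4, 107.7, 171.3]
tool_rot: [1.592, 1.562, 0.221]
force: [0.0, -0.6, -2.2]
width: 55.3
```

Run:
```python
from h import *
d=snap('wrist','w4.png');e=snap('side'); go((437,-132,168,None)); 
cv2.imwrite('pics/m4.png',np.hstack([cv2.resize(d['img'],(400,300)),cv2.resize(e['img'][80:330,180:460],(336,300))])[:,:,::-1])
```

```text
clk 8.9 tcp [611.6 106.1 166.9] jaw 11.5 tilt deg [ 0.06 -0.05] w 55.3 F [-1.  -1.1 -1.6] q7 -0.46 q1 0.12
 shift [  -1.1 -218.4  198.7] rows>= 4.72  then turn x 0
```

View pics/m4.png

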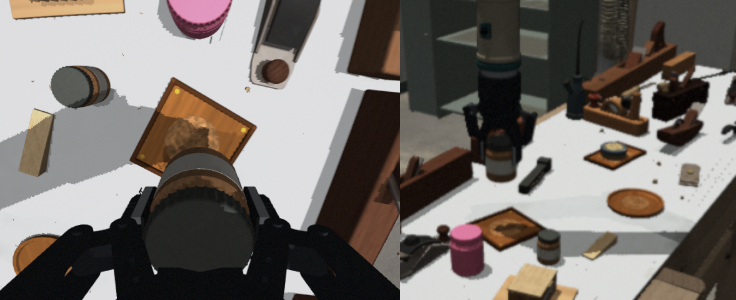

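The jar is held upright and the square tray is clear, with its cork visible. Moving to the dish.

Request:
jog_arm --series '[[[0,0,0],[0,-30,28],1],[[0,0,0],[0,-40,37],1],[[0,0,0],[0,-40,37],1],[[0,0,0],[0,-40,37],1],[[0,0,0],[0,-40,37],1],[[0,0,0],[0,-28,23],1],[[0,0,0],[50,0,0],1],[[0,0,0],[0,0,0],1]]'

```text
clock: 9.9
eef_pos: [434.1, -131.8, 113.5]
tool_rot: [-1.923, 1.562, 2.99]
force: [-0.0, -0.5, -1.7]
width: 55.3
```

Run:
```python
from h import *
d=snap('wrist','w5.png'); snap('scene'); snap('side'); go((437.5,-132.5,57,None))
```

```text
clk 10.05 tcp [ 438.2 -130.9  116.7] jaw 11.6 tilt deg [0.02 0.01] w 55.3 F [ 0.   0.1 -2.7] q7 -0.24 q1 0.58
 shift [59.7 -1.   1.5] rows>= 0.96  then turn x 0
```

View pics/w5.png

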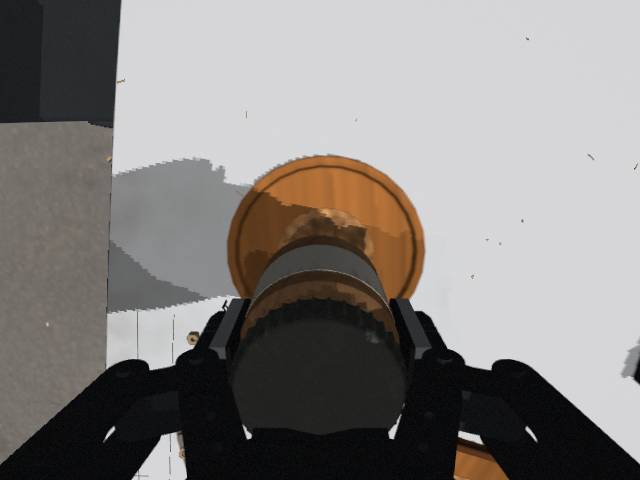

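The dish ring spans x 228–424 with its top at (327,155), and the jar is held over it a little left of the dish centre (326).

Run:
```python
from h import *
from scipy.optimize import least_squares
d=load('wrist'); q=atz(d,[(228,245),(424,245),(327,155),(260,182),(392,181)],9)[:,:2]
r=least_squares(lambda a:np.hypot(*(q-a[:2]).T)-62,[437,-132]);print('wrist old',r.x,r.fun.round(1))
d=snap('wrist'); im=d['img'].astype(int); P=cloud(d)
m=(im[...,0]-im[...,2]>40)&(P[...,2]<14); m[230:]=0
c=max(cv2.findContours(m.astype(np.uint8),cv2.RETR_EXTERNAL,cv2.CHAIN_APPROX_NONE)[0],key=len).reshape(-1,2); c=c[c[:,1]<225]
q=atz(d,c,9)[:,:2]; r=least_squares(lambda a:np.hypot(*(q-a[:2]).T)-62,[437,-132],loss='soft_l1');print('wrist now',r.x,np.abs(r.fun).mean(),c.min(0),c.max(0))
go((437.5,-132.5,57,None))
```

```text
wrist old [ 438.54234245 -136.59508046] [-0.9 -1.1  1.1 -0.6 -0.4]
wrist now [ 437.94141572 -137.06528252] 6.536164319385473 [223 155] [410 224]
clk 10.1 tcp [ 438.6 -131.   117. ] jaw 11.6 tilt deg [ 0.09 -0.01] w 55.3 F [-0.4 -0.5 -2.8] q7 -0.24 q1 0.58
 shift [60.  -1.3  1.3] rows>= 0.96  then turn x 0
```

Request:
jog_arm --series '[[[0,0,0],[30,-1.2,2],1],[[0,0,0],[20,0,0],1],[[0,0,0],[8,0,0],1],[[0,0,0],[0,0,0],1],[[0,0,0],[0,0,0],1]]'

```text
clock: 10.72
eef_pos: [437.4, -133.9, 58.9]
tool_rot: [0.965, 1.569, -0.405]
force: [-0.6, -1.3, -1.2]
width: 55.3
```

Run:
```python
from h import *
go((437.7,-133.2,57,None))
for n in ('scene','side'):
    d=snap(n); P=cloud(d); 
    im=d['img']; u=np.array([330,170]) if n=='scene' else np.array([320,180])
    cv2.imwrite('pics/e_%s.png'%n,cv2.resize(im[u[1]:u[1]+100,u[0]:u[0]+130,::-1],None,fx=3,fy=5 if 0 else 3,interpolation=cv2.INTER_CUBIC))
a=cv2.imread('pics/e_scene.png');b=cv2.imread('pics/e_side.png');cv2.imwrite('pics/e.png',cv2.convertScaleAbs(np.hstack([a,b]),alpha=1.6))
```

```text
clk 10.72 tcp [ 437.4 -133.9   58.9] jaw 11.5 tilt deg [ 0.08 -0.03] w 55.3 F [-0.6 -1.3 -1.2] q7 -0.35 q1 0.48
 shift [ 1.9  0.4 -0.7] rows>= 0.03  then turn x 0
```

View pics/e.png

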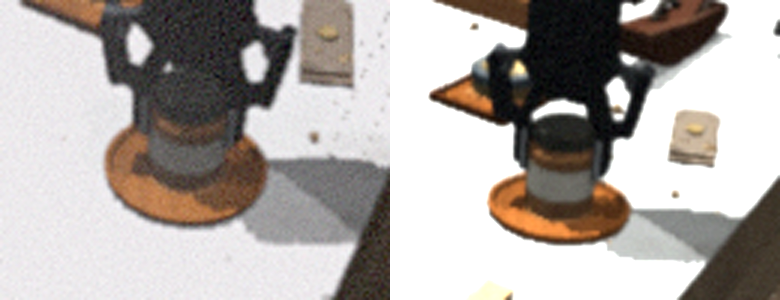

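Scene: dish x 105–268 (centre 186.5) with the jar at 149–226 (187.5). Side: dish centre 560, jar centre 560. It's centred, so I'll release.

Request:
jog_arm --series '[[[0,0,0],[1,0,0],1],[[0,0,0],[0,0,0],-1],[[0,0,0],[0,0,0],-1],[[0,0,0],[0,0,0],-1],[[0,0,0],[-40,0,0],-1],[[0,0,0],[-60,0,0],-1],[[0,0,0],[-40,0,0],-1],[[0,0,0],[0,0,0],-1]]'

```text
clock: 11.82
eef_pos: [438.4, -134.4, 199.7]
tool_rot: [0.985, 1.565, -0.386]
force: [-0.2, -0.1, -0.4]
width: 85.3
```

Run:
```python
from h import *
go((586,-332,170,-99.8),(586,-332,170,80.2))
for n in ('scene','side'):
    d=snap(n); P=cloud(d); z=P[...,2]; m=(abs(P[...,0]-437)<60)&(abs(P[...,1]+132)<60)&(z>72)&(z<90); q=P[m]
    print(n,m.sum(),cv2.minEnclosingCircle(q[:,:2].astype(np.float32)),np.median(q,0).round(1))
    m=(abs(P[...,0]-587)<60)&(abs(P[...,1]+332)<60)&(z>20)&(z<40); q=P[m]; print(' tin',m.sum(),cv2.minEnclosingCircle(q[:,:2].astype(np.float32)),np.median(q,0).round(1))
```

```text
clk 11.82 tcp [ 438.4 -134.4  199.7] jaw 11.4 tilt deg [ 0.32 -0.13] w 85.3 F [-0.2 -0.1 -0.4] q7 -0.1 q1 0.71
 shift [ 29.7 105.4 223. ] rows>= 3.97  then turn x -68.8
 shift [0. 0. 0.] rows>= 0.0  then turn x -0.0
scene 366 ((435.7215881347656, -134.55685424804688), 28.044727325439453) [ 436.1 -131.3   78.6]
 tin 316 ((589.749755859375, -332.23809814453125), 35.70156478881836) [ 589.7 -326.6   26.2]
side 214 ((434.4695129394531, -133.9302215576172), 29.104291915893555) [ 434.1 -128.1   80.8]
 tin 209 ((585.8795776367188, -330.428955078125), 35.16429138183594) [ 585.2 -323.8   28.3]
```

Request:
jog_arm --series '[[[0,0,0],[4,21,44.6],-1],[[0,0,0],[4,21,44.6],-1],[[0,0,0],[4,21,44.6],-1],[[0,0,0],[4,21,44.6],-1],[[0,0,0],[4,21,44.6],-1],[[-9.8,0,0],[0,0,0],-1],[[-9.8,0,0],[0,0,0],-1],[[-9.8,0,0],[0,0,0],-1]]'

```text
clock: 12.92
eef_pos: [583.1, -330.9, 174.3]
tool_rot: [-2.575, 1.567, 2.857]
force: [-0.5, -0.4, 0.4]
width: 85.4
```

Request:
jog_arm --series '[[[-9.8,0,0],[0,0,0],-1],[[-9.8,0,0],[0,0,0],-1],[[-9.8,0,0],[0,0,0],-1],[[-9.8,0,0],[0,0,0],-1],[[0,0,0],[0,0,0],-1],[[0,0,0],[0,0,0],-1]]'

```text
clock: 13.68
eef_pos: [583.6, -331.2, 175.8]
tool_rot: [3.109, 1.569, 2.934]
force: [-0.6, -0.6, 0.4]
width: 85.5
```

Run:
```python
from h import *
d=snap('wrist','w6.png'); go((588,-332,36,80.2))
P=cloud(d);z=P[...,2]; m=(abs(P[...,0]-587)<60)&(abs(P[...,1]+332)<60)&(z>22)&(z<36); q=P[m]; print(' tin',m.sum(),cv2.minEnclosingCircle(q[:,:2].astype(np.float32)),np.median(q,0).round(1))
```

```text
clk 13.72 tcp [ 583.8 -331.3  176.2] jaw 80.0 tilt deg [-0.08 -0.  ] w 85.3 F [-0.3  0.5  0.8] q7 1.26 q1 0.95
 shift [1.402e+02 1.000e-01 4.300e+00] rows>= 2.24  then turn x -0.2
 tin 6346 ((588.7713012695312, -334.8895568847656), 33.53291320800781) [ 586.7 -334.6   28.6]
```

View pics/w6.png

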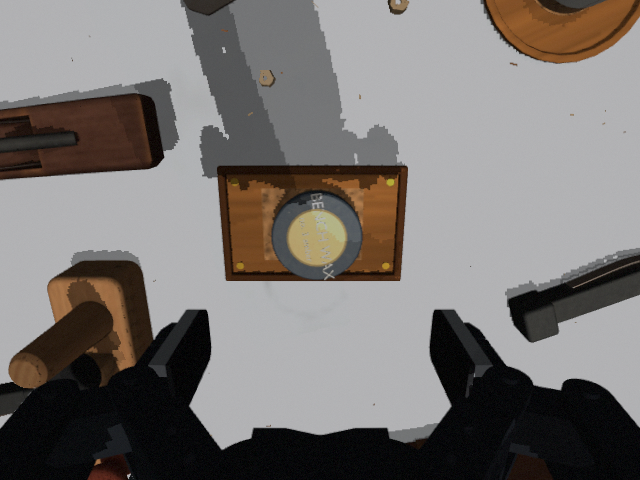

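The tin is at about (316,235) and the oblong tray's corners are (219,167), (407,167), (400,280), (227,280). The jaws lie along the tray.

Run:
```python
from h import *
d=load('wrist')
q=atz(d,[(219,167),(407,167),(400,280),(227,280)],9); e=np.diff(np.r_[q,q[:1]],axis=0)
print(q.mean(0).round(1),np.hypot(e[:,0],e[:,1]).round(1),np.degrees(np.arctan2(e[:,1],e[:,0])).round(1))
print('tin',atz(d,[(316.5,235)],28))
```

```text
[ 585.1 -336.8    9. ] [139.3  90.8 140.4  90.8] [  79.9   -9.8 -100.   169.5]
tin [[ 587.01654586 -334.37263956   28.        ]]
```

Request:
jog_arm --series '[[[0,0,0],[50,0,3.5],-1],[[0,0,0],[50,0,0],-1],[[0,0,0],[25,0,0],-1],[[0,0,0],[16,0,0],-1],[[0,0,0],[0,0,0],-1],[[0,0,0],[0,0,0],-1]]'

```text
clock: 14.48
eef_pos: [588.6, -332.5, 37.8]
tool_rot: [-0.292, 1.568, -0.465]
force: [0.4, -0.7, 1.6]
width: 85.2
```

Request:
jog_arm --series '[[[0,0,0],[4,0,0],-1],[[0,0,0],[3,0,0],-1],[[0,0,0],[0,0,0],0],[[0,0,0],[0,0,0],1],[[0,0,0],[0,0,0],1],[[0,0,0],[0,0,0],1],[[0,0,0],[0,0,0],1]]'

```text
clock: 15.35
eef_pos: [587.6, -332.5, 30.0]
tool_rot: [-1.332, 1.57, -1.505]
force: [-1.7, 0.4, 5.6]
width: 63.7
```

Run:
```python
from h import *
go((588,-332,150,None),(608,103,150,71.5))
```

```text
clk 15.35 tcp [ 587.6 -332.5   30. ] jaw 80.1 tilt deg [ 0.   -0.06] w 63.7 F [-1.7  0.4  5.6] q7 1.15 q1 0.9
 shift [-120.     0.6    0.3] rows>= 1.92  then turn x 0
 shift [  0.  431.9 -55.3] rows>= 6.97  then turn x 8.6
```

Request:
jog_arm --series '[[[0,0,0],[-20,0,0],1],[[0,0,0],[-50,0,0],1],[[0,0,0],[-50,0,0],1],[[0,0,0],[0,45,-6],1],[[0,0,0],[0,55,-7],1],[[0,0,0],[0,55,-7],1],[[0,0,0],[0,55,-7],1],[[0,0,0],[0,55,-7],1]]'

```text
clock: 16.35
eef_pos: [599.8, -63.5, 150.2]
tool_rot: [-0.103, 1.57, -0.276]
force: [1.4, 0.4, -2.2]
width: 63.4
```

Request:
jog_arm --series '[[[0,0,0],[0,55,-7],1],[[0,0,0],[0,55,-7],1],[[0,0,0],[0,55,-7],1],[[8.6,0,0],[30,0,0],1],[[0,0,0],[20,0,0],1],[[0,0,0],[0,0,0],1],[[0,0,0],[0,0,0],1]]'

```text
clock: 17.23
eef_pos: [607.9, 100.1, 99.6]
tool_rot: [0.526, 1.57, 0.203]
force: [0.7, 0.4, -1.0]
width: 63.6
```

Run:
```python
from h import *
go((607.7,103,31,71.5))
w=snap('wrist','w7.png'); snap('scene','s7.png'); snap('side','sd7.png')
for n in ('scene','side'):
    d=load(n); P=cloud(d); z=P[...,2]; im=d['img'].astype(int)
    m=(abs(P[...,0]-585)<100)&(abs(P[...,1]+333)<100)&(z<18)&(im[...,0]-im[...,2]>30)
    print(n,'obl',m.sum(),cv2.minAreaRect(P[m][:,:2].astype(np.float32)))
    c=max(cv2.findContours(m.astype(np.uint8),cv2.RETR_EXTERNAL,cv2.CHAIN_APPROX_NONE)[0],key=len).reshape(-1,2)
    print('   ray',cv2.minAreaRect(atz(d,c,8)[:,:2].astype(np.float32)))
```

```text
clk 17.23 tcp [607.9 100.1  99.6] jaw 71.5 tilt deg [0.03 0.01] w 63.6 F [ 0.7  0.4 -1. ] q7 0.33 q1 0.24
 shift [68.6  2.7 -1.1] rows>= 1.1  then turn x -0.0
scene obl 897 ((583.7498779296875, -334.1087646484375), (140.77967834472656, 86.53291320800781), 79.52095031738281)
   ray ((582.7940063476562, -331.7479248046875), (131.71334838867188, 81.68904876708984), 79.48064422607422)
side obl 539 ((582.5385131835938, -332.2835693359375), (146.95404052734375, 92.51577758789062), 79.47052001953125)
   ray ((583.8991088867188, -333.61859130859375), (139.7821502685547, 88.9546127319336), 79.14923858642578)
```

View pics/w7.png

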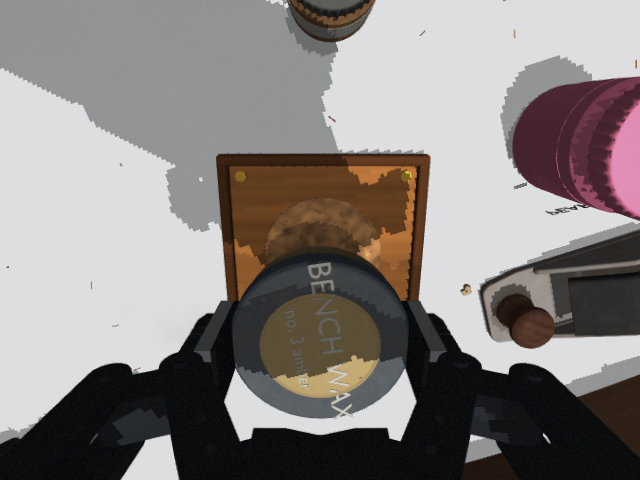

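The tin is held level over the square tray (far edge x 217–430 at y 155, cork visible at 323). Lowering.

Request:
jog_arm --series '[[[0,0,0],[35,2.5,-0.5],1],[[0,0,0],[20,0,0],1],[[0,0,0],[10,0,0],1],[[0,0,0],[3,0,0],1],[[0,0,0],[0,0,0],1]]'

```text
clock: 18.0
eef_pos: [608.0, 103.6, 31.4]
tool_rot: [0.464, 1.57, 0.141]
force: [-0.7, 0.4, -0.5]
width: 63.1
```

Run:
```python
from h import *
go((607.7,103,31,71.5))
```

```text
clk 18.0 tcp [608.  103.6  31.4] jaw 71.5 tilt deg [0.03 0.  ] w 63.1 F [-0.7  0.4 -0.5] q7 0.26 q1 0.2
 shift [ 0.4 -0.6 -0.1] rows>= 0.01  then turn x -0.0
```

Request:
jog_arm --series '[[[0,0,0],[0.7,-0.5,0],1],[[0,0,0],[0,0,0],1],[[0,0,0],[0,0,0],-1],[[0,0,0],[0,0,0],-1],[[0,0,0],[0,0,0],-1],[[0,0,0],[-30,0,0],-1],[[0,0,0],[-60,0,0],-1],[[0,0,0],[-60,0,0],-1]]'

```text
clock: 19.0
eef_pos: [607.1, 102.9, 181.6]
tool_rot: [-2.725, 1.57, -3.048]
force: [1.1, -0.5, -0.2]
width: 85.4
```

Run:
```python
from h import *
go((436,270,190,11.5))
d=snap('wrist','w8.png')
P=cloud(d);z=P[...,2]; m=(abs(P[...,0]-608)<60)&(abs(P[...,1]-103)<60)&(z>22)&(z<36); q=P[m]; print(' tin',m.sum(),cv2.minEnclosingCircle(q[:,:2].astype(np.float32)),np.median(q,0).round(1))
im=d['img'].astype(int); m=(abs(P[...,0]-608)<90)&(abs(P[...,1]-103)<90)&(z<16)&(im[...,0]-im[...,2]>30)
print(cv2.minAreaRect(P[m][:,:2].astype(np.float32)))
```

```text
clk 19.0 tcp [607.1 102.9 181.6] jaw 71.5 tilt deg [-0.07 -0.01] w 85.4 F [ 1.1 -0.5 -0.2] q7 0.41 q1 0.28
 shift [  -8.4  104.2 -215.3] rows>= 3.83  then turn x 60.0
 tin 6169 ((609.46142578125, 101.91354370117188), 33.61591720581055) [607.6 102.5  28.6]
((605.462890625, 119.32269287109375), (150.5159912109375, 138.2644500732422), 71.13685607910156)
```

View pics/w8.png

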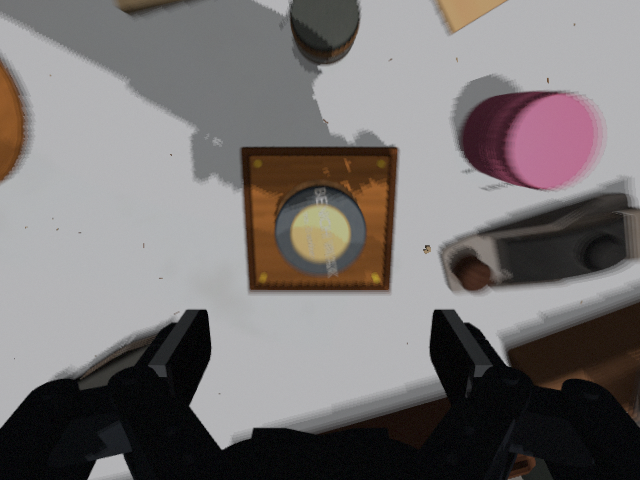

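The tin sits flat in the square tray: tin centre (321,230), tray corners (242,148), (397,148), (390,291), (250,291).

Run:
```python
from h import *
d=load('wrist')
print('tray',atz(d,[(242,148),(397,148),(390,291),(250,291)],9).mean(0).round(1),'tin',atz(d,[(321,230)],28).round(1))
```

```text
tray [609.1 102.1   9. ] tin [[609.2 103.   28. ]]
```

Request:
jog_arm --series '[[[0,0,0],[-2,26,-54],-1],[[0,0,0],[-2,26,-54],-1],[[0,0,0],[-2,26,-54],-1],[[0,0,0],[-2,26,-54],-1],[[10,0,0],[0,0,0],-1],[[10,0,0],[0,0,0],-1],[[10,0,0],[0,0,0],-1],[[10,0,0],[0,0,0],-1]]'

```text
clock: 20.05
eef_pos: [435.6, 270.2, 188.2]
tool_rot: [-0.636, 1.571, -1.662]
force: [0.9, -0.4, -0.5]
width: 85.4
```

Request:
jog_arm --series '[[[10,0,0],[0,0,0],-1],[[10,0,0],[0,0,0],-1],[[0,0,0],[40,0,0],-1],[[0,0,0],[0,0,0],-1]]'

```text
clock: 20.55
eef_pos: [434.1, 268.9, 146.5]
tool_rot: [-1.088, 1.565, -2.457]
force: [0.3, -0.2, 1.1]
width: 85.6
```

Run:
```python
from h import *
go((436,270,37.5,11.5)); d=snap('wrist','w9.png'); P=cloud(d);z=P[...,2]
m=(abs(P[...,0]-436)<70)&(abs(P[...,1]-270)<70)&(z>42)&(z<54); print(cv2.minAreaRect(P[m][:,:2].astype(np.float32)),np.nanmedian(z[m]))
```

```text
clk 20.55 tcp [434.1 268.9 146.5] jaw 11.5 tilt deg [-0.25 -0.2 ] w 85.6 F [ 0.3 -0.2  1.1] q7 -0.94 q1 -0.25
 shift [109.    2.1  -0.7] rows>= 1.74  then turn x 0.0
((436.0269775390625, 269.04638671875), (64.13163757324219, 78.56019592285156), 11.404450416564941) 46.68741135575601
```

Request:
jog_arm --series '[[[0,0,0],[50,0.5,0],-1],[[0,0,0],[35,0,0],-1],[[0,0,0],[25,0,0],-1],[[0,0,0],[0,0,0],-1],[[0,0,0],[0,0,0],1],[[0,0,0],[0,0,0],1],[[0,0,0],[0,0,0],1],[[0,0,0],[0,0,0],1]]'

```text
clock: 21.6
eef_pos: [436.9, 270.8, 40.1]
tool_rot: [1.898, 1.568, 0.528]
force: [-1.7, -0.8, 6.7]
width: 56.9
```

Run:
```python
from h import *
go((436,270,180,None),(583.8,-333.5,180,-10.3))
```

```text
clk 21.6 tcp [436.9 270.8  40.1] jaw 11.5 tilt deg [0.12 0.07] w 56.9 F [-1.7 -0.8  6.7] q7 -1.08 q1 -0.37
 shift [-139.9   -1.     0.6] rows>= 2.24  then turn x 0
 shift [ -0.   24.8 620.8] rows>= 9.94  then turn x 21.8
```

Request:
jog_arm --series '[[[0,0,0],[-30,0,0],1],[[0,0,0],[-55,0,0],1],[[0,0,0],[-55,0,0],1],[[0,0,0],[0,2,50],1],[[0,0,0],[0,2,55],1],[[0,0,0],[0,2,55],1],[[0,0,0],[0,2,55],1],[[0,0,0],[0,2,55],1]]'

```text
clock: 22.6
eef_pos: [500.1, 5.6, 179.4]
tool_rot: [0.923, 1.569, -0.448]
force: [0.4, 0.9, -1.8]
width: 56.7
```

Request:
jog_arm --series '[[[0,0,0],[0,2,55],1],[[0,0,0],[0,3,55],1],[[0,0,0],[0,3,55],1],[[0,0,0],[0,3,55],1],[[0,0,0],[0,3,55],1],[[0,0,0],[0,3,55],1],[[10.6,0,0],[0,0,0],1],[[10.6,0,0],[0,0,0],1]]'

```text
clock: 23.6
eef_pos: [581.5, -313.5, 178.9]
tool_rot: [2.976, 1.57, 1.228]
force: [-0.7, 0.5, -1.8]
width: 56.8
```

Request:
jog_arm --series '[[[0,0,0],[50,0,0],1],[[0,0,0],[30,0,0],1],[[0,0,0],[0,0,0],1],[[0,0,0],[0,0,0],1]]'

```text
clock: 24.1
eef_pos: [583.1, -312.7, 100.2]
tool_rot: [1.329, 1.568, -0.411]
force: [0.3, 0.4, -1.6]
width: 56.9
```

Run:
```python
from h import *
go((583.8,-334,38,-10.2)); d=snap('wrist','w10.png'); snap('scene'); snap('side')
```

```text
clk 24.1 tcp [ 583.1 -312.7  100.2] jaw -9.7 tilt deg [ 0.13 -0.06] w 56.9 F [ 0.3  0.4 -1.6] q7 -0.15 q1 0.73
 shift [62.2  4.3 20.9] rows>= 1.05  then turn x 0.5
```

View pics/w10.png

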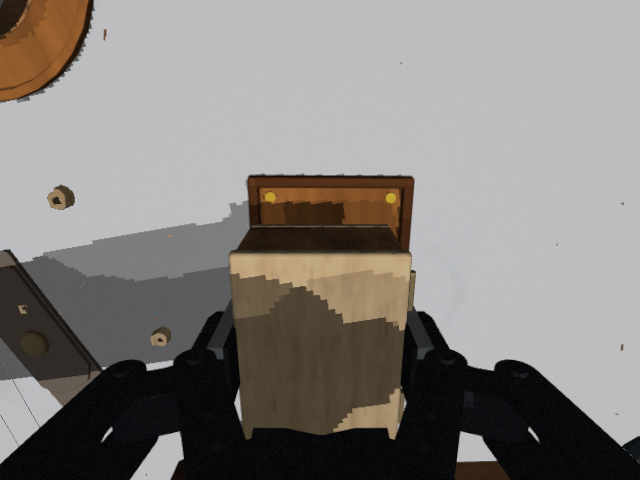

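The box is held over the oblong tray, whose far edge runs (249,177)–(413,177). The box's far bottom edge is about (253,226)–(390,226) and its far top edge (231,253)–(411,253). Comparing box and tray within this view:

Run:
```python
from h import *
d=load('wrist')
t=atz(d,[(249,177),(413,177)],9)[:,:2]; bt=atz(d,[(231.5,253),(411.5,253)],106.5)[:,:2]; bb=atz(d,[(252,226),(391,226)],66.5)[:,:2]
for n,q,h in (('tray',t,71),('boxtop',bt,39),('boxbot',bb,39)):
    e=q[1]-q[0]; L=np.hypot(*e); u=e/L; ln=np.array([-u[1],u[0]]); 
    if ln@np.array([.17,.98])<0: ln=-ln
    print(n,'len',L.round(1),'ang',np.degrees(np.arctan2(e[1],e[0])).round(1),'ctr',(q.mean(0)-h*ln).round(1))
go((583.8,-334,38,-10.2))
```

```text
tray len 89.9 ang -9.7 ctr [ 585.7 -337.7]
boxtop len 56.2 ang -9.8 ctr [ 583.7 -314.2]
boxbot len 57.4 ang -9.8 ctr [ 583.6 -316.7]
clk 24.25 tcp [ 583.2 -312.8  100.4] jaw -9.7 tilt deg [ 0.15 -0.09] w 56.8 F [ 0.1  0.3 -1.7] q7 -0.15 q1 0.73
 shift [62.4  4.2 20.7] rows>= 1.05  then turn x 0.5
```

Request:
jog_arm --series '[[[0.3,0,0],[0,5,21],1],[[0,0,0],[30,0,0],1],[[0,0,0],[15,0,0],1],[[0,0,0],[0,0,0],1],[[0,0,0],[0,0,0],1]]'

```text
clock: 24.88
eef_pos: [584.2, -334.1, 54.1]
tool_rot: [1.239, 1.57, -0.506]
force: [0.2, 0.2, -2.6]
width: 56.3
```

Run:
```python
from h import *
go((584.4,-334.3,37,-10))
for n in ('scene','side'): 
    d=snap(n); P=pts; q=[]
    T=np.array(d['cam_to_world']); f=240/np.tan(np.radians(d['fovy'])/2); c=T[:3,:3].T@(np.array([584,-334,40])-T[:3,3]); u=int(d['cx']+f*c[0]/-c[2]); v=int(d['cy']+f*c[1]/c[2]); print(n,u,v)
    cr=d['img'][v-38:v+38,u-50:u+50,::-1]; cv2.imwrite('pics/f_%s.png'%n,cv2.resize(cr,None,fx=4,fy=4,interpolation=cv2.INTER_CUBIC))
a=cv2.imread('pics/f_scene.png');b=cv2.imread('pics/f_side.png');cv2.imwrite('pics/f.png',cv2.convertScaleAbs(np.hstack([a,b]),alpha=1.6))
```

```text
clk 24.88 tcp [ 584.2 -334.1   54.1] jaw -10.0 tilt deg [ 0.06 -0.03] w 56.3 F [ 0.2  0.2 -2.6] q7 -0.15 q1 0.74
 shift [17.1  0.2  0.2] rows>= 0.27  then turn x -0.0
scene 367 151
side 359 198
```

View pics/f.png

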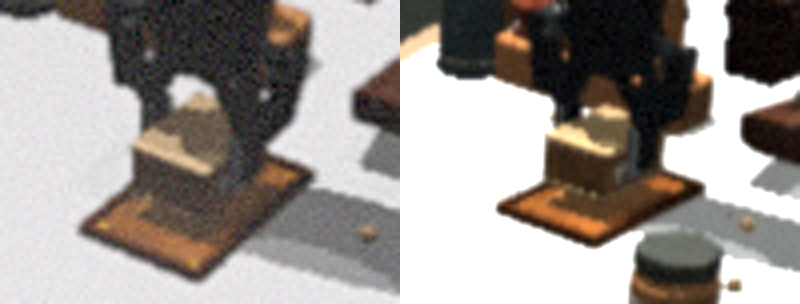

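The crops show the box just above the oblong tray, parallel to its sides. Lowering.

Request:
jog_arm --series '[[[0,0,0],[12,0,0],1],[[0,0,0],[4,0,0],1],[[0,0,0],[0,0,0],1],[[0,0,0],[0,0,0],1]]'

```text
clock: 25.48
eef_pos: [583.1, -333.9, 38.2]
tool_rot: [-0.814, 1.569, -2.56]
force: [-3.2, 1.5, 6.9]
width: 56.8
```

Request:
jog_arm --series '[[[0,0,0],[0,0,0],-1],[[0,0,0],[0,0,0],-1],[[0,0,0],[0,0,0],-1],[[0,0,0],[-30,0,0],-1],[[0,0,0],[-60,0,0],-1],[[0,0,0],[-60,0,0],-1],[[0,0,0],[0,0,0],-1],[[0,0,0],[0,0,0],-1]]'

```text
clock: 26.48
eef_pos: [583.0, -334.0, 187.0]
tool_rot: [-0.928, 1.57, -2.674]
force: [-1.0, -0.3, -0.2]
width: 85.5
```

Run:
```python
from h import *
go((584,-334,190,None)); w=snap('wrist','w11.png'); s=snap('scene','s11.png')
```

```text
clk 26.48 tcp [ 583. -334.  187.] jaw -10.0 tilt deg [-0.06 -0.03] w 85.5 F [-1.  -0.3 -0.2] q7 -0.07 q1 0.78
 shift [-3.   1.  -0.2] rows>= 0.05  then turn x 0
```

The picture limit is reached, so I'll check by numbers.

```bash
python3 - <<'E'
from h import *
w=load('wrist'); im=w['img'].astype(int); P=cloud(w); z=P[...,2]
near=(abs(P[...,0]-584)<95)&(abs(P[...,1]+334)<95)
def rect(d,m,h):
    m=cv2.morphologyEx(m.astype(np.uint8),cv2.MORPH_OPEN,np.ones((3,3),np.uint8))
    c=max(cv2.findContours(m,cv2.RETR_EXTERNAL,cv2.CHAIN_APPROX_NONE)[0],key=cv2.contourArea).reshape(-1,2)
    return np.round(np.r_[sum(map(list,cv2.minAreaRect(atz(d,c,h)[:,:2].astype(np.float32))[:2]),[]),cv2.minAreaRect(atz(d,c,h)[:,:2].astype(np.float32))[2]],1)
print('boxtop z',np.nanmedian(z[near&(z>40)&(z<52)]),'std',np.nanstd(z[near&(z>43)&(z<52)]))
print('box',rect(w,near&(z>42)&(z<52),44.5)); print('tray',rect(w,near&(z>6.5)&(z<52)|near&(im[...,0]-im[...,2]>40),9))
for n in ('scene','side'):
    d=snap(n); P=cloud(d); z=P[...,2]; im=d['img'].astype(int)
    B=lambda x,y,r:(abs(P[...,0]-x)<r)&(abs(P[...,1]-y)<r)
    for nm,x,y,a,b in (('jar',437,-132,72,90),('tin',608,103,20,36),('small',480,150,45,62),('pink',586,250,70,90)):
        q=P[B(x,y,50)&(z>a)&(z<b)]; c=cv2.minEnclosingCircle(q[:,:2].astype(np.float32)); print(n,nm,np.round(c[0],1),round(c[1],1),np.median(q[:,2]).round(1))
    for nm,m in (('wedge',B(416,60,50)&(z>8)),('dog',B(677,-112,75)&(z>10)&(z<45)),('plane',B(665,280,95)&(z>15)&(P[...,0]>622))):
        print(n,nm,cv2.minAreaRect(P[m][:,:2].astype(np.float32)))
E
python3 -c "
import cv2,numpy as np
"
```

```text
boxtop z 44.67002182597821 std 0.9000914468672395
box [ 581.4 -334.6   77.3   61.3   80. ]
tray [ 584.7 -337.2  141.1   92.    79.9]
scene jar [ 435.8 -136. ] 29.9 78.5
scene tin [609.1 103.6] 34.5 25.9
scene small [479.9 149.9] 20.8 53.3
scene pink [587.5 249.7] 28.4 75.7
scene wedge ((416.9447021484375, 59.35211181640625), (66.99805450439453, 26.781587600708008), 82.86742401123047)
scene dog ((677.1271362304688, -112.35271453857422), (30.331100463867188, 148.91627502441406), 11.999736785888672)
scene plane ((688.985107421875, 298.336669921875), (198.89596557617188, 92.69342803955078), 63.485801696777344)
side jar [ 433.6 -134. ] 30.2 80.6
side tin [609.6 104.9] 35.4 28.3
side small [477.8 152.1] 21.6 55.6
side pink [585.1 250.6] 29.3 77.2
side wedge ((416.86090087890625, 65.13019561767578), (81.02587890625, 28.87782859802246), 82.79559326171875)
side dog ((674.9085083007812, -112.45423126220703), (32.215538024902344, 151.733642578125), 13.117664337158203)
side plane ((706.38671875, 284.60333251953125), (180.96051025390625, 106.81438446044922), 89.79495239257812)
```

Run:
```python
from h import *
def ax(q,a):
    u=np.array([np.cos(a),np.sin(a)]); v=np.array([-u[1],u[0]]); return np.c_[(q-[584,-334])@u,(q-[584,-334])@v]
a=np.radians(-10.0)
for n in ('wrist','side','scene'):
    d=load(n) if n!='wrist' else snap('wrist'); P=cloud(d); z=P[...,2]; im=d['img'].astype(int)
    near=(abs(P[...,0]-584)<100)&(abs(P[...,1]+334)<100)
    t=ax(P[near&(z>42.5)&(z<52)][:,:2],a); r=ax(P[near&(z<30)&((im[...,0]-im[...,2]>30)|(z>6))][:,:2],a)
    pt=np.percentile(t,[1,99],axis=0); pr=np.percentile(r,[.5,99.5],axis=0)
    print(n,'box size',(pt[1]-pt[0]).round(1),'ctr',pt.mean(0).round(1),'tray size',(pr[1]-pr[0]).round(1),'ctr',pr.mean(0).round(1))
d=load('wrist') # dish+jar in the wrist view?
P=cloud(d); m=(abs(P[...,0]-437)<70)&(abs(P[...,1]+132)<70); print('dish px in wrist',m.sum())
```

```text
wrist box size [ 99.4 139.3] ctr [-22.2 -32.6] tray size [ 91.3 140.8] ctr [ 1.3 -3.2]
side box size [107.6 147.4] ctr [-26.5 -32.8] tray size [ 96.2 144.3] ctr [-0.4 -0.9]
scene box size [106.7 143.7] ctr [-26.8 -32.5] tray size [ 92.5 143.9] ctr [ 0.2 -0.9]
dish px in wrist 15097
```

Run:
```python
from h import *
a=np.radians(-10.0); u=np.array([np.cos(a),np.sin(a)]); v=np.array([-u[1],u[0]])
for n in ('wrist','side','scene'):
    d=load(n); P=cloud(d); z=P[...,2]
    m=(abs(P[...,0]-584)<55)&(abs(P[...,1]+334)<55)&(z>42.5)&(z<52); q=P[m][:,:2]-[584,-334]; t=np.c_[q@u,q@v]
    pt=np.percentile(t,[1,99],axis=0); print(n,'box',(pt[1]-pt[0]).round(1),pt.mean(0).round(1),'median',np.median(t,0).round(1))
```

```text
wrist box [58.  76.3] [-1.5 -1.1] median [-1.3  1.4]
side box [61.6 79.1] [-3.2  1.4] median [-4.5  3.8]
scene box [57.2 76.3] [-1.9  1.3] median [-2.5 -1.4]
```

All three cameras put the box about 2.5 mm (tray x) and 2.2 mm (tray y) off the tray's middle. There's plenty of time, so I'll regrip and nudge it.

Request:
jog_arm --series '[[[0,0,0],[50,-1,0],-1],[[0,0,0],[50,0,0],-1],[[0,0,0],[35,0,0],-1],[[0,0,0],[13,0,0],-1],[[0,0,0],[0,0,0],1],[[0,0,0],[0,0,0],1],[[0,0,0],[0,0,0],1],[[0,0,0],[0,0,0],1]]'

```text
clock: 27.72
eef_pos: [583.5, -334.2, 41.0]
tool_rot: [1.133, 1.568, -0.613]
force: [-0.1, -0.4, 4.2]
width: 56.2
```

Request:
jog_arm --series '[[[0,0,0],[-8,0,0],1],[[0,0,0],[0,0,0],1],[[0,0,0],[0,0,0],1]]'

```text
clock: 28.1
eef_pos: [582.2, -333.8, 47.2]
tool_rot: [-1.142, 1.57, -2.888]
force: [-0.2, 0.2, -1.8]
width: 56.6
```

Run:
```python
from h import *
go((583,-334,38,-10))
```

```text
clk 28.1 tcp [ 582.2 -333.8   47.2] jaw -10.0 tilt deg [-0.04 -0.01] w 56.6 F [-0.2  0.2 -1.8] q7 -0.15 q1 0.74
 shift [9.2 0.8 0.1] rows>= 0.15  then turn x -0.0
```

Request:
jog_arm --series '[[[0,0,0],[0,3.3,2.2],1],[[0,0,0],[4,0,0],1],[[0,0,0],[2,0,0],1],[[0,0,0],[0,0,0],1]]'

```text
clock: 28.6
eef_pos: [585.3, -336.4, 41.1]
tool_rot: [-1.155, 1.57, -2.901]
force: [-1.1, 1.1, -1.7]
width: 56.1
```

Request:
jog_arm --series '[[[0,0,0],[0.7,0,0],1],[[0,0,0],[0,0,0],1],[[0,0,0],[0,0,0],1]]'

```text
clock: 28.98
eef_pos: [585.3, -336.4, 41.0]
tool_rot: [-0.464, 1.57, -2.209]
force: [-1.8, 0.8, 4.2]
width: 56.4
```

Contact is felt (Fz went from -1.7 to +4.2). Releasing, backing up, and moving clear.

Request:
jog_arm --series '[[[0,0,0],[0,0,0],-1],[[0,0,0],[0,0,0],-1],[[0,0,0],[0,0,0],-1],[[0,0,0],[-30,0,0],-1],[[0,0,0],[-60,0,0],-1],[[0,0,0],[-60,0,0],-1],[[0,0,0],[0,0,0],-1],[[0,0,0],[0,0,0],-1]]'

```text
clock: 29.98
eef_pos: [584.9, -336.6, 190.4]
tool_rot: [-0.789, 1.57, -2.534]
force: [-0.7, -0.4, -0.7]
width: 85.5
```

```bash
cat > chk.py <<'E'
from h import *
a=np.radians(-10.0); u=np.array([np.cos(a),np.sin(a)]); v=np.array([-u[1],u[0]]); X=lambda q:np.c_[(q-[584,-334])@u,(q-[584,-334])@v]
for n in ('wrist','side','scene'):
    d=snap(n); P=cloud(d); z=P[...,2]; im=d['img'].astype(int)
    m=(abs(P[...,0]-584)<55)&(abs(P[...,1]+334)<55)&(z>42.5)&(z<52); pt=np.percentile(X(P[m][:,:2]),[1,99],axis=0)
    near=(abs(P[...,0]-584)<100)&(abs(P[...,1]+334)<100); pr=np.percentile(X(P[near&(z<30)&((im[...,0]-im[...,2]>30)|(z>6))][:,:2]),[.5,99.5],axis=0)
    print(n,'box-tray',(pt.mean(0)-pr.mean(0)).round(1),(pt[1]-pt[0]).round(1),'yaw',cv2.minAreaRect(P[m][:,:2].astype(np.float32))[2])
    if n=='wrist': continue
    j=P[(abs(P[...,0]-437)<50)&(abs(P[...,1]+132)<50)&(z>73)&(z<90)][:,:2]; jp=np.percentile(j,[1,99],axis=0)
    r=P[(abs(P[...,0]-437)<80)&(abs(P[...,1]+132)<80)&(z<20)&(im[...,0]-im[...,2]>35)][:,:2]; rp=np.percentile(r,[.5,99.5],axis=0)
    print('  jar',jp.mean(0).round(1),(jp[1]-jp[0]).round(1),'dish',rp.mean(0).round(1),(rp[1]-rp[0]).round(1))
go((480,-132,200,None))
E
python3 chk.py
```

```text
wrist box-tray [-0.1 -0.2] [58.  76.2] yaw 79.966064453125
side box-tray [ 2.2 -1.5] [59.1 76.5] yaw 76.29606628417969
  jar [ 435.1 -133.2] [50.7 52.9] dish [ 435.9 -131.5] [118.6 118. ]
scene box-tray [ 0.2 -1.1] [58.  77.7] yaw 78.66407775878906
  jar [ 436.6 -133.9] [51.6 52.1] dish [ 437.6 -130.6] [117.  113.7]
clk 30.12 tcp [ 584.3 -336.2  188.8] jaw -10.0 tilt deg [-0.19  0.06] w 85.4 F [ 0.4 -0.1  0.1] q7 -0.07 q1 0.78
 shift [ -11.2 -138.2 -183. ] rows>= 3.67  then turn x 0
```

```bash
python3 -c "
from cell import *
print(finish_job())"
```

```text
the job is handed in; nothing more can be done
None
```

I swapped all three things and handed the job in at about 30 s of the 104 s. The order was: screw box to the spare board, glue jar to the dish, wax tin to the square tray, then box to the oblong tray. I regripped the box once to fix an offset of about 3 mm that all three cameras agreed on.

Last checks:
- **Box:** after the regrip it was within about 0.3 mm of the tray's middle by the wrist camera, 1.1 mm by scene and 2.7 mm by side. The wrist view has it parallel to the tray. Scene and side read its yaw about 1° and 3.5° off, from coarser data.
- **Tin:** centred within about 1 mm by the wrist camera, and lying flat. The tin was measured once more by scene and side before the box regrip.
- **Jar:** scene and side put it 2 to 3.5 mm from the dish's middle. The one wrist reading, taken just before the jar was lowered, disagreed and put it about 3 mm off the other way in y, so I left it.
- **Forces:** the highest wrist force read was about 8 N.
- **Bystanders:** no grasp or carrying move came near the bystanders or the two look-alike jars. The last scene and side measurements, taken before the box regrip, put the bench dog and both jars within about 2.5 mm of where they first stood. The wedge read up to 10 mm along its length from the first look. That first reading showed only 59 of its 80 mm, so I take this as measuring error. The block plane's fits were too poor to compare.
- **Not done:** the 16-picture limit stopped me viewing the final scene, so the end state was checked by measurement only.

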